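# Close the clay-strip gauge to the green mark

## Task

Set the clay-strip gauge for the next batch: with a fingertip, lightly roll the knurled adjuster wheel so that the sliding wooden fence closes towards the fixed fence, until its red pointer stands level with the green mark on the scale (not the blue one), inside the width of the mark. Nothing is gripped or lifted: move the fence only by rolling the wheel, do not push the fence itself, and leave the things lying round the gauge where they are.

Things in the scene. Friction and masses are not known exactly. Their poses are not given: they have to be found in the camera images.
- strip_gauge: Gauge bolted to the table: plywood base 110 (x) x 240 (y) x 12 mm, origin under its centre. Its y axis is the long one and points from the wheel (y = -75 mm) to the fixed aluminium fence (face at y = +98 mm, top 60 mm above the table). The scale strip runs along y at x = -46 mm. Aluminium cheeks beside the wheel (x = +-22 to +-33 mm) have rounded tops 71.5 mm above the table.
- wheel_top (a point): Topmost point of the adjuster wheel, mid-width, 82 mm above the table when not pressed; wheel and fences stand on a sprung deck that sinks up to 6 mm when pressed (about 3 N to start, 7 N at the stop) and comes back. Stroke the fingertip here along the gauge's y axis.
- adjuster_wheel: Knurled dark steel wheel with a yellow line, 56 mm diameter, 38 mm wide, axle along the gauge's x axis, origin at its centre (turns with it). Rim friction about 1.1 N; it stays where it is left. Rolling its top towards the fences (gauge +y) closes the gap by 6 mm per radian, 1 mm for each 4.7 mm of rim travel; rolling it back opens the gap.
- sliding_fence: Wooden fence (80 x 12 mm, top 65 mm above the table) between wheel and fixed fence, with brass rack bar and red pointer; slides 51 mm along the gauge's y axis, driven by the wheel. Its face is 6 mm ahead (+y) of the pointer; the pointer is 34 mm ahead of this body's origin. Not to be pushed directly.
- pointer (a point): Middle of the thin red pointer (2 mm wide, 32 mm above the table) which rides on the sliding fence and reaches over the scale strip.
- green_mark: Green gauge mark clipped on the scale strip, 6 mm wide along the gauge's y axis, 18 mm across it; origin at the centre of its underside, 20 mm above the table, axes parallel to the gauge's. The pointer passes over it. The target.
- blue_mark: Blue mark of the same shape on the same strip, for another strip width; not wanted now. Which of the two marks lies nearer the wheel varies.
- round_cutter: Loose grey ring cutter, 66 mm diameter, 35 mm high, origin under its centre. Leave alone.
- tube_offcut: Loose dark clay tube, 53 mm diameter, 50 mm high, origin under its centre. Leave alone.
- wooden_rib: Loose flat wooden rib, 49 x 99 x 8 mm, origin under its centre. Leave alone.
- sprig_mould: Loose round plaster mould, 66 mm diameter, 34 mm high, origin under its centre. Leave alone.

How it is judged:
By the outcome, as a careful person would: the job done as asked, in the order asked, and still so for the second after the job is handed in, with the robot touching nothing.
It also fails if it takes over 64 s, if anything falls off the work surface, if the arm or the gripper's body presses on something with over 40 N, if the wrist force passes 120 N, or if a joint passes its speed limit or range.

## Robot

A 6-joint arm with a two-finger parallel gripper is mounted at the origin on a cart in front of the work surface, level with it; the furniture and walls round the work are solid. World frame = base frame: x ahead of the robot, y to its left, z up, the work surface at z = 0. Lengths are in m, angles in rad, forces in N, time in s.
With the tool pointing down it reaches from about 0.25 to 0.775 m from the base axis. Payload 4 kg.
Tool frame: the origin (TCP) lies at the very end of the fingers, on their centre line; the grasp point (between the pads) lies 19 mm behind it (hold_point_z is the z of the grasp point in the tool frame, in m); z points along the fingers, x is the direction in which the jaws open and shut, and the axes are right-handed (so a half turn about z gives the same grasp; the last joint's range is limited). The gripper opens to 94 mm and grips with 3 to 60 N. Pads are 16 mm wide; open, the fingers measure 119 mm over their backs; the gripper's body (75 mm by 177 mm) begins 78 mm behind the grasp point.
Start: joints at [-1.281, 0.087, 1.371, -0, 1.684, -0.103], TCP at [0.211, -0.508, 0.206] pointing down, gripper open.
Joint ranges: [-3.1, 3.1], [-0.76, 2.03], [0.27, 2.55], [-1.08, 4.22], [0.17, 2.65], [-2.57, 2.57]. Speed limits (rad/s): [2.79, 2.79, 3.14, 3.14, 3.14, 3.14].

## Interface

Orientations are given as a rotation vector (axis times angle).
In Python, from cell import sense, get_image, job_done, hold_point_z gives the robot as it stands.
- The arm moves only by the tool play_rows, never from a script. Its argument "deltas" is one flat list of numbers, 7 for each row, row after row: the closure, from 0 (fully open) to 1 (shut), then the shift along the tool's x, y, z in cm, then the turn, a rotation vector about the tool's x, y, z in degrees. In form: [jaw, x, y, z, rx, ry, rz, jaw, x, y, z, rx, ry, rz, ...]. A call has 1 to 8 rows; each row shifts and turns the commanded pose from where the row before left it, along the tool's axes as they then stand; what a row does not reach is not made up. A row lasts 1/12 s, in which the tool goes at most 41.7 mm and 7.16 degrees, less where a joint would pass 70% of its speed; a pose out of reach is approached as far as the arm can. A call with a gripper value outside its range is refused whole. The fingers move at their own pace and stop on an object; "grip_force" is the grip in N (left out, the last holds). Time passes only in rows, so rows that do not move let the fingers close. It gives the time, the measured TCP pose, the force and the opening at its end, in the units of the state.
- sense(): the state, without advancing time (a new reading comes with each control period).
- get_image(name): name is "scene" or "side" or "wrist"; returns a dict with "frame" (400x640x3 uint8, red, green, blue), "mtx" (3x3 intrinsics, pixels), "cam_to_world" (4x4, takes a point from camera to world coordinates). Camera axes: x right, y up, looking along -z (the intrinsics and any distortion apply to the point x, -y, -z); pixel columns grow to the right and rows downward; lengths in m; the calibration is good to about 2 mm. A picture is of the moment at which its call begins. There is no depth.
- job_done(): hands the job in, once; it reports no verdict.
The state is a dict: "clock": time; "joint_positions": joint angles; "joint_vel": joint speeds; "effort": joint torques, N m; "tcp_pos": TCP position; "tool_rot": TCP orientation; "wrist_force": force on the tool from outside, world axes, zero at the start; "ft_torque": the same for the moment, N m; "width": finger opening in m.
Only numpy, scipy, OpenCV 4.12 (cv2) and the standard library are available. Lean on these libraries where they do the work, as an engineer would, in place of code of your own. Each camera call takes 0.05 s, during which the arm holds its last target.

## Working session

There is one attempt and no reset: what is moved stays moved. The work goes in short steps, Python scripts to look and compute and a tool call to move; the robot and the scene stay as the last step left them, time stands still between calls to the robot, and variables do not carry over. Pictures are saved under pics/ and viewed, and the job is handed in when it is done.

Besides the shell and the picture viewer there is one more tool, called after "Emit:" as name(argument=value, ...), one argument or row to a line, values as JSON. play_rows: Moves the arm, as the interface text tells. Its arguments: {"type":"object","properties":{"deltas":{"type":"array","items":{"type":"number"}},"grip_force":{"type":"number"}},"required":["deltas"]}

```bash
mkdir -p pics; ls; python3 - <<'E'
from cell import *
import cv2,numpy as np
for n in ["scene","side","wrist"]:
    d=get_image(n); cv2.imwrite(f"pics/{n}0.png",d["frame"][:,:,::-1]); print(n,d["mtx"].tolist(),np.round(d["cam_to_world"],3).tolist(), [k for k in d])
s=sense();print(s,hold_point_z)
E
```

```text
pics
scene [[442.4202682479152, 0.0, 321.245652307736], [0.0, 442.4202682479152, 200.52576995613708], [0.0, 0.0, 1.0]] [[-0.67, 0.309, -0.675, -0.067], [-0.742, -0.3, 0.6, 0.501], [-0.018, 0.903, 0.43, 0.475], [0.0, 0.0, 0.0, 1.0]] ['frame', 'mtx', 'cam_to_world']
side [[416.11349893549846, 0.0, 318.55492992233536], [0.0, 416.11349893549846, 201.8605915772942], [0.0, 0.0, 1.0]] [[0.357, -0.554, 0.752, 1.263], [0.934, 0.221, -0.281, -0.294], [-0.01, 0.803, 0.596, 0.653], [0.0, 0.0, 0.0, 1.0]] ['frame', 'mtx', 'cam_to_world']
wrist [[336.36201028602176, 0.0, 322.8623489118164], [0.0, 336.36201028602176, 198.62506971760416], [0.0, 0.0, 1.0]] [[0.383, 0.896, 0.225, 0.274], [-0.924, 0.372, 0.091, -0.481], [-0.002, -0.242, 0.97, 0.385], [0.0, 0.0, 0.0, 1.0]] ['frame', 'mtx', 'cam_to_world']
{'clock': 0.15, 'joint_positions': array([-1.28111111e+00,  8.78021276e-02,  1.37185131e+00, -1.32021556e-05,
        1.68360242e+00, -1.03112573e-01]), 'joint_vel': array([-0.0001719 , -0.00060622, -0.00322413,  0.00115372,  0.00106569,
        0.00081842]), 'effort': array([ 1.86031495e-03, -3.40643871e+01, -3.02792466e+01,  7.18127307e-02,
        3.05274012e-02, -1.33195549e-04]), 'tcp_pos': array([ 0.21039521, -0.50773029,  0.20459212]), 'tool_rot': array([-2.61134898e+00,  1.74466398e+00,  2.02387734e-03]), 'wrist_force': array([ 0.34737874, -0.63612123,  0.24127058]), 'ft_torque': array([-0.0405065 , -0.02972628,  0.01904664]), 'width': 0.09394260884363154} -0.0188
```

View pics/scene0.png

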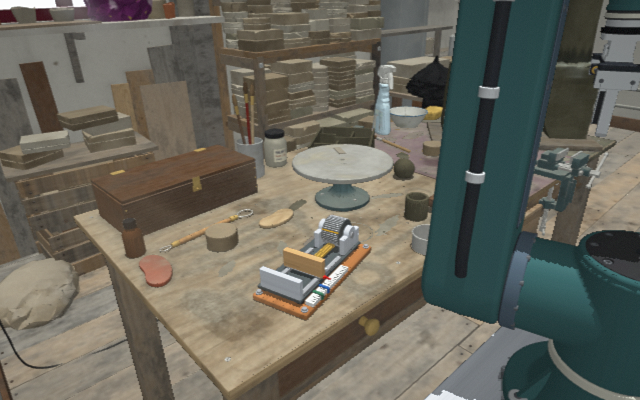

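View pics/side0.png

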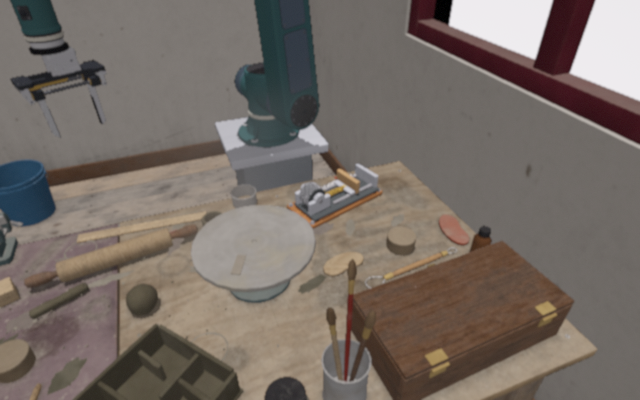

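View pics/wrist0.png

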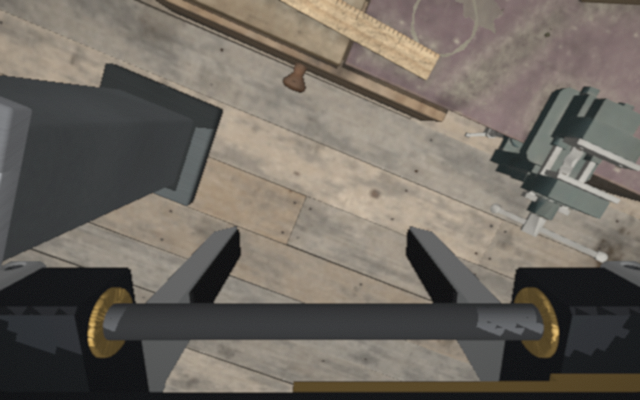

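The scene picture shows the gauge around px (315,265), with the wheel at (335,230) and the fixed fence at (280,280). The marks are near (320,290). I'll zoom in.

```bash
cat > h.py <<'E'
from cell import *
import cv2,numpy as np
def ray(d,u,v):
    M=d["mtx"];T=d["cam_to_world"]
    r=np.array([(u-M[0,2])/M[0,0],-(v-M[1,2])/M[1,1],-1.]);return T[:3,3],T[:3,:3]@r
def atz(d,u,v,z):
    o,r=ray(d,u,v);return o+r*(z-o[2])/r[2]
def proj(d,p):
    T=d["cam_to_world"];q=T[:3,:3].T@(np.asarray(p)-T[:3,3]);M=d["mtx"]
    return np.array([M[0,0]*q[0]/-q[2]+M[0,2],M[1,1]*-q[1]/-q[2]+M[1,2]])
def zoom(d,name,u0,v0,w,h,k):
    c=d["frame"][v0:v0+h,u0:u0+w,::-1];cv2.imwrite(f"pics/{name}.png",cv2.resize(c,None,fx=k,fy=k,interpolation=cv2.INTER_CUBIC))
E
python3 - <<'E'
from h import *
a=get_image("scene");zoom(a,"z1",245,205,140,110,5)
b=get_image("side");zoom(b,"z2",280,155,110,75,7)
np.savez("d.npz",**{k+n:v for n,d in(("a",a),("b",b)) for k,v in d.items()})
E
```

```text
(no output)
```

View pics/z1.png

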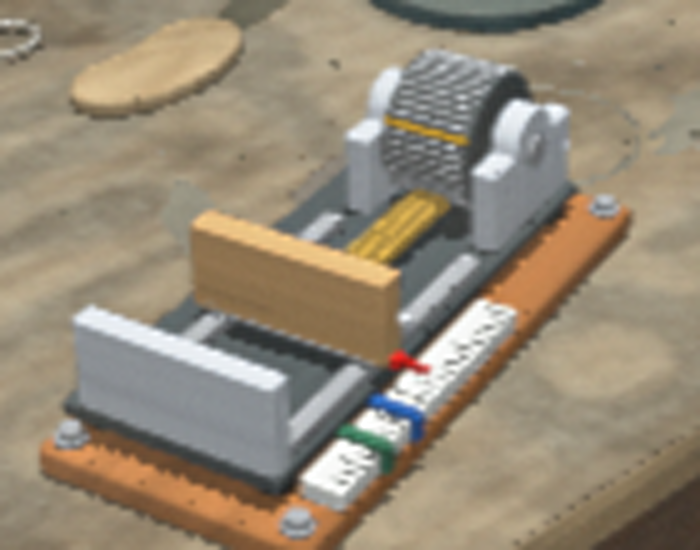

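View pics/z2.png

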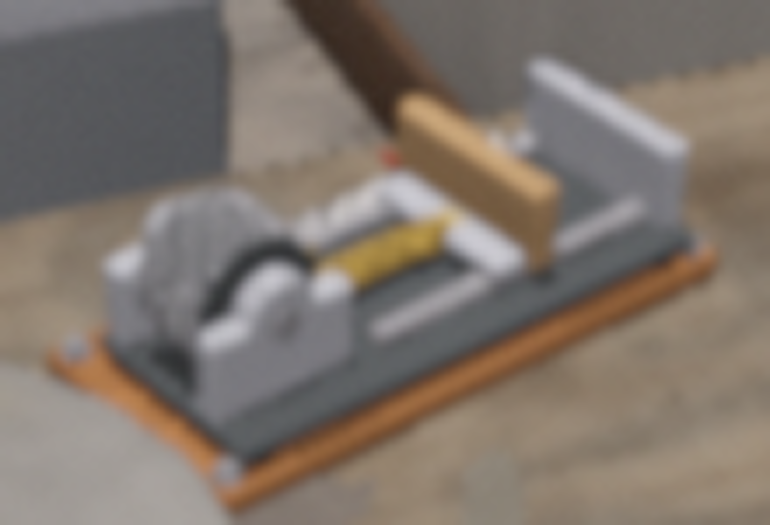

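```bash
cat > fit.py <<'E'
from h import *
from scipy.optimize import least_squares
z=np.load("d.npz");a={k:z[k+"a"] for k in("frame","mtx","cam_to_world")};b={k:z[k+"b"] for k in("frame","mtx","cam_to_world")}
S=lambda u,v:np.array([245+(u+.5)/5-.5,205+(v+.5)/5-.5])
D=lambda u,v:np.array([280+(u+.5)/7-.5,155+(v+.5)/7-.5])
pts=[(a,S(43,448),(55,120,12)),(a,S(630,212),(-55,-120,12)),(b,D(233,489),(55,-120,12)),(b,D(717,247),(55,120,12)),(b,D(50,355),(-55,-120,12)),
]
def W(p,l):
    c,s=np.cos(p[2]),np.sin(p[2]);l=np.array(l)/1000
    return np.array([p[0]+c*l[0]-s*l[1],p[1]+s*l[0]+c*l[1],l[2]])
def res(p): return np.concatenate([proj(d,W(p,l))-uv for d,uv,l in pts])
p0=atz(a,*S(340,350),.02)
P=min((least_squares(res,[p0[0],p0[1],t]) for t in np.arange(0,6.3,.8)),key=lambda r:r.cost)
if __name__=="__main__":
    print(P.x,np.degrees(P.x[2]),np.round(res(P.x).reshape(-1,2),1))
    for n,l in(("ptr",(0,0,0)),):pass
    for n,uv,h in(("ptrbase",S(405,360),.032),("ptrtip",S(427,370),.032),("blue",S(396,403),.023),("green",S(365,436),.023)):
        w=atz(a,*uv,h);c,s=np.cos(P.x[2]),np.sin(P.x[2]);d=w[:2]-P.x[:2];print(n,np.round(w,4),np.round([c*d[0]+s*d[1],-s*d[0]+c*d[1]],4))
    print("wheeltop",W(P.x,(0,-75,82)))
E
python3 fit.py
python3 - <<'E'
from fit import *
for d,n,f,k,(u0,v0,w,h) in((a,"o1",S,5,(245,205,140,110)),(b,"o2",D,7,(280,155,110,75))):
    im=cv2.resize(d["frame"][v0:v0+h,u0:u0+w,::-1],None,fx=k,fy=k)
    for l in [(x,y,12) for x in(-55,55) for y in(-120,120)]+[(0,-75,82),(-19,-75,82),(19,-75,82),(-27,-75,71.5),(27,-75,71.5),(40,98,60),(-40,98,60)]:
        q=(proj(d,W(P.x,l))-[u0,v0]+.5)*k;cv2.circle(im,tuple(int(x) for x in q),3,(255,0,255),-1)
    cv2.imwrite(f"pics/{n}.png",im)
E
```

```text
[0.44899556 0.05730287 6.59626452] 377.93811744948385 [[-0.9  1.3]
 [ 0.4 -1. ]
 [-0.6  1.4]
 [ 0.5 -0.5]
 [-0.9 -0.6]]
ptrbase [0.3983 0.0812 0.032 ] [-0.0409  0.0383]
ptrtip [0.3889 0.0797 0.032 ] [-0.0503  0.0398]
blue [0.3916 0.0917 0.023 ] [-0.0441  0.0504]
green [0.3852 0.1114 0.023 ] [-0.044   0.0711]
wheeltop [ 0.47209478 -0.01405135  0.082     ]
```

View pics/o1.png

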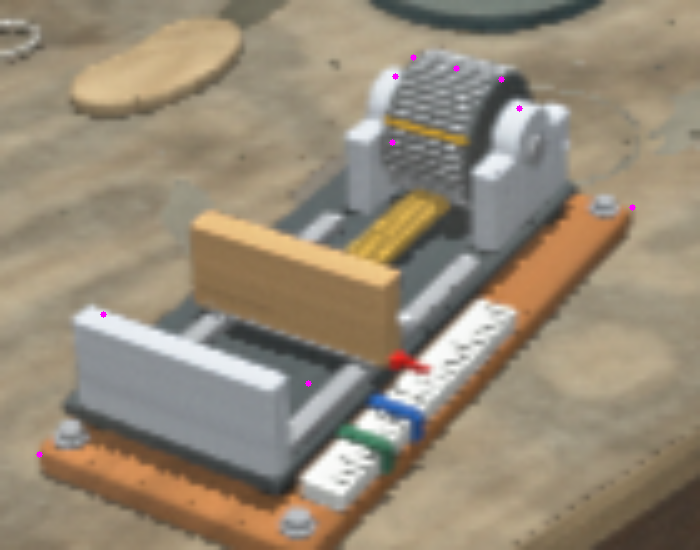

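View pics/o2.png

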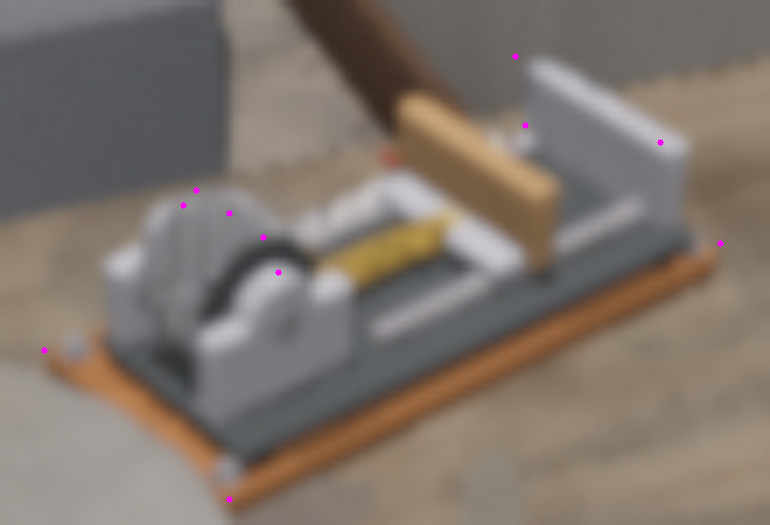

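The overlay fits within about 1 px. Yaw is 17.9°, the pointer is at y≈39 mm, and green, at ≈71 mm, is beyond blue. Next I'll locate the turntable and work out the tool yaw.

```bash
python3 - <<'E'
from fit import *
from scipy.spatial.transform import Rotation as R
def tri(u1,u2):
    A=[];B=[]
    for d,u in((a,u1),(b,u2)):
        o,r=ray(d,*u);r/=np.linalg.norm(r);Q=np.eye(3)-np.outer(r,r);A.append(Q);B.append(Q@o)
    return np.linalg.solve(sum(A),sum(B))
c=tri((342,162),(254,241));print("tt",c)
print([np.round(atz(a,u,v,c[2]),3) for u,v in((292,162),(394,162),(342,145),(342,180))])
for n,u in(("ring",(425,240)),("tube",(416,205))):print(n,atz(a,*u,.04))
s=sense();Rm=R.from_rotvec(s["tool_rot"]).as_matrix();print(np.round(Rm,3))
g=P.x[2]-2*np.pi;gy=np.array([-np.sin(g),np.cos(g),0]);gx=np.array([np.cos(g),np.sin(g),0])
for n,v in(("gy",gy),("-gy",-gy),("gx",gx),("-gx",-gx)):
    t=Rm.T@v;print(n,"rot about tool z",np.degrees(np.arctan2(t[1],t[0])))
E
```

```text
tt [ 0.64202823 -0.19843318  0.10201538]
[array([ 0.726, -0.112,  0.102]), array([ 0.555, -0.285,  0.102]), array([ 0.733, -0.287,  0.102]), array([ 0.563, -0.12 ,  0.102])]
ring [ 0.34699681 -0.12943459  0.04      ]
tube [ 0.45128145 -0.23999027  0.04      ]
[[ 0.383 -0.924 -0.   ]
 [-0.924 -0.383  0.001]
 [-0.001 -0.    -1.   ]]
gy rot about tool z -175.43295527672254
-gy rot about tool z 4.567044723277453
gx rot about tool z -85.43295411385715
-gx rot about tool z 94.56704588614285
```

Emit:
play_rows(
  deltas=[1,-2.04,-2.675,0,0,0,0,1,-2.04,-2.675,0,0,0,0,1,-2.04,-2.675,0,0,0,0,1,-2.04,-2.675,0,0,0,0,1,-2.04,-2.675,0,0,0,0,1,-2.04,-2.675,0,0,0,0,1,-2.04,-2.675,0,0,0,0,1,-2.04,-2.675,0,0,0,0],
  grip_force=10,
)

```text
clock: 0.92
tcp_pos: [0.3462, -0.2739, 0.2055]
tool_rot: [2.612, -1.746, 0.001]
wrist_force: [0.6, 0.3, -0.1]
width: 0.0442
```

Emit:
play_rows(
  deltas=[1,-2.04,-2.675,0,0,0,0,1,-2.04,-2.675,0,0,0,0,1,-2.04,-2.675,0,0,0,0,1,-2.04,-2.675,0,0,0,0,1,-2.04,-2.675,0,0,0,0,1,-2.04,-2.675,0,0,0,0,1,-2.04,-2.675,0,0,0,0,1,-2.04,-2.675,0,0,0,4.57],
)

```text
clock: 1.58
tcp_pos: [0.4815, -0.0411, 0.2055]
tool_rot: [2.54, -1.849, 0.001]
wrist_force: [0.1, 0.2, -0.2]
width: 0.0009
```

Emit:
play_rows(
  deltas=[1,0,0,2.5,0,0,0,1,0,0,2.5,0,0,0,1,0,0,1,0,0,0,1,0,0,0,0,0,0,1,0,0,0,0,0,0],
)

```text
clock: 2.0
tcp_pos: [0.4807, -0.043, 0.1454]
tool_rot: [2.54, -1.848, -0.001]
wrist_force: [0.2, 0.9, 0.9]
width: 0.0006
```

```bash
cat > st.py <<'E'
from fit import *
from scipy.spatial.transform import Rotation as R
import sys
s=sense();p=s["tcp_pos"];c,sn=np.cos(P.x[2]),np.sin(P.x[2]);d=p[:2]-P.x[:2]
Rm=R.from_rotvec(s["tool_rot"]).as_matrix()
G=np.array([[c,-sn,0],[sn,c,0],[0,0,1]])
print("clock",s["clock"],"gauge mm",np.round([1000*(c*d[0]+sn*d[1]),1000*(-sn*d[0]+c*d[1]),1000*p[2]],1),"F gauge",np.round(G.T@s["wrist_force"],2),"w",s["width"]);print(np.round(G.T@Rm,3))
E
python3 st.py; python3 - <<'E'
from h import *
n="wrist";d=get_image(n);cv2.imwrite("pics/w1.png",d["frame"][:,:,::-1])
d=get_image("scene");zoom(d,"s1",245,125,160,190,3)
E
```

```text
clock 2.0 gauge mm [  -0.7 -105.2  145.4] F gauge [0.44 0.79 0.87] w 0.0005902793995580326
[[-0.001 -1.    -0.001]
 [-1.     0.001  0.   ]
 [-0.     0.001 -1.   ]]
```

View pics/w1.png

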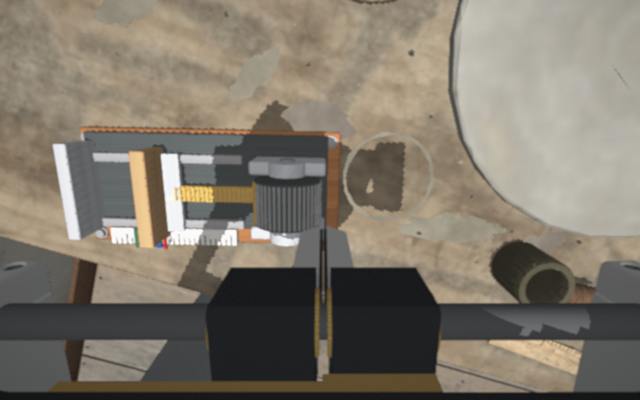

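View pics/s1.png

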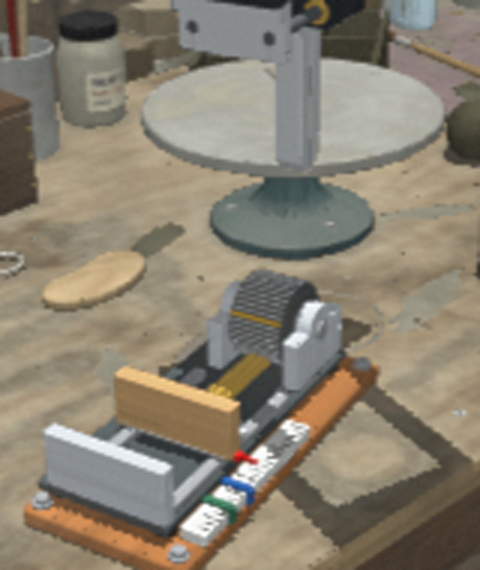

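Emit:
play_rows(
  deltas=[1,0,0,3,0,0,0,1,0,0,2.6,0,0,0,1,0,0,1,0,0,0,1,0,0,0,0,0,0],
)

```text
clock: 2.43
tcp_pos: [0.4795, -0.0428, 0.0778]
tool_rot: [2.538, -1.848, -0.006]
wrist_force: [0.1, 0.2, 0.0]
width: 0.0005
```

Emit:
play_rows(
  deltas=[1,-0.4,0,0,0,0,0,1,-0.4,0,0,0,0,0,1,-0.4,0,0,0,0,0,1,-0.4,0,0,0,0,0,1,-0.4,0,0,0,0,0],
)

```text
clock: 2.85
tcp_pos: [0.4754, -0.0234, 0.0806]
tool_rot: [-2.54, 1.847, -0.003]
wrist_force: [0.9, -1.8, 1.8]
width: 0.0001
```

Emit:
play_rows(
  deltas=[1,-0.4,0,0,0,0,0,1,-0.4,0,0,0,0,0,1,-0.4,0,0,0,0,0],
)

```text
clock: 3.1
tcp_pos: [0.4721, -0.0123, 0.0805]
tool_rot: [-2.54, 1.847, -0.004]
wrist_force: [1.4, -1.7, 2.4]
width: 0.0007
```

```bash
python3 st.py
```

```text
clock 3.1 gauge mm [  0.5 -73.3  80.5] F gauge [ 0.79 -2.01  2.41] w 0.0006707620798431641
[[-0.    -1.     0.002]
 [-1.     0.    -0.002]
 [ 0.002 -0.002 -1.   ]]
```

Emit:
play_rows(
  deltas=[1,-0.4,0,0,0,0,0,1,-0.4,0,0,0,0,0,1,-0.4,0,0,0,0,0,1,-0.4,0,0,0,0,0],
)

```text
clock: 3.43
tcp_pos: [0.465, 0.0037, 0.0785]
tool_rot: [2.54, -1.847, -0.004]
wrist_force: [-0.9, 0.3, 0.3]
width: 0.0007
```

Emit:
play_rows(
  deltas=[1,-0.4,0,0,0,0,0,1,-0.4,0,0,0,0,0,1,-0.4,0,0,0,0,0,1,0,0,-2,0,0,0,1,0,0,-2,0,0,0,1,3,0,0,0,0,0,1,2.8,0,0,0,0,0,1,0,0,0,0,0,0],
)

```text
clock: 4.1
tcp_pos: [0.4816, -0.0441, 0.1199]
tool_rot: [2.537, -1.851, 0.004]
wrist_force: [0.8, -0.6, 0.5]
width: 0.0003
```

```bash
python3 st.py; cat > look.py <<'E'
from h import *
import sys
t=sys.argv[1]
d=get_image("wrist");cv2.imwrite(f"pics/w{t}.png",d["frame"][:,:,::-1]);np.savez(f"w{t}.npz",**d)
d=get_image("scene");zoom(d,"s"+t,245,205,140,110,5);np.savez(f"s{t}.npz",**d)
E
python3 look.py 2
```

```text
clock 4.1 gauge mm [  -0.2 -106.5  119.9] F gauge [ 0.62 -0.83  0.47] w 0.00029541213501595837
[[-0.003 -1.     0.001]
 [-1.     0.003 -0.003]
 [ 0.003 -0.001 -1.   ]]
```

View pics/s2.png

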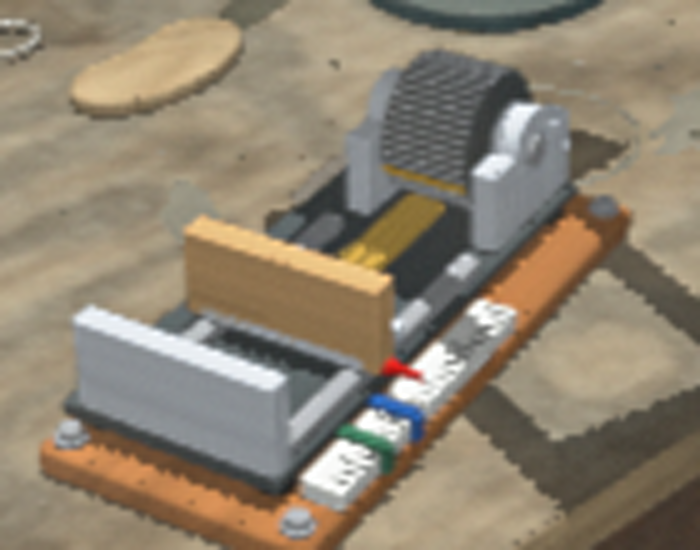

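View pics/w2.png

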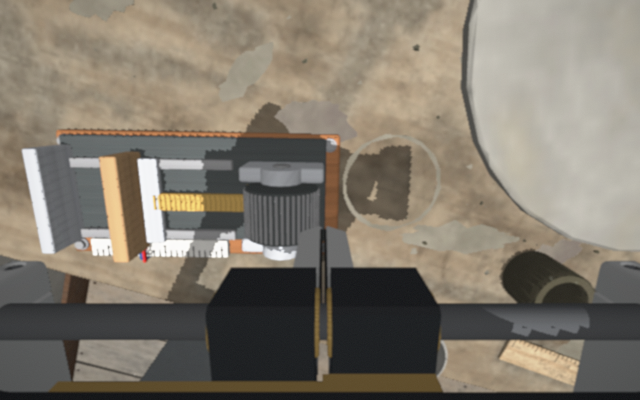

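Emit:
play_rows(
  deltas=[1,0,0,2.5,0,0,0,1,0,0,1.6,0,0,0,1,-0.5,0,0,0,0,0,1,-0.4,0,0,0,0,0,1,-0.4,0,0,0,0,0,1,-0.4,0,0,0,0,0,1,-0.4,0,0,0,0,0,1,-0.4,0,0,0,0,0],
)

```text
clock: 4.87
tcp_pos: [0.4736, -0.017, 0.0802]
tool_rot: [-2.54, 1.847, -0.005]
wrist_force: [-0.4, -2.0, 3.5]
width: 0.0007
```

Emit:
play_rows(
  deltas=[1,-0.4,0,0,0,0,0,1,-0.4,0,0,0,0,0,1,-0.4,0,0,0,0,0,1,-0.4,0,0,0,0,0],
)

```text
clock: 5.2
tcp_pos: [0.4681, -0.0011, 0.0788]
tool_rot: [-2.54, 1.847, -0.001]
wrist_force: [0.3, -0.2, 1.9]
width: 0.0005
```

Emit:
play_rows(
  deltas=[1,-0.4,0,0,0,0,0,1,-0.4,0,0,0,0,0,1,-0.4,0,0,0,0,0,1,-0.4,0,0,0,0,0,1,0,0,-2,0,0,0,1,0,0,-2.1,0,0,0,1,3,0,0,0,0,0,1,2.7,0,0,0,0,0],
)

```text
clock: 5.87
tcp_pos: [0.4814, -0.0406, 0.1211]
tool_rot: [-2.542, 1.843, -0.005]
wrist_force: [0.6, 0.1, -0.5]
width: 0.0007
```

```bash
python3 st.py;python3 look.py 3; cat > meas.py <<'E'
from fit import *
import sys
c,s=np.cos(P.x[2]),np.sin(P.x[2])
def gl(w):
    d=w[:2]-P.x[:2];return np.array([c*d[0]+s*d[1],-s*d[0]+c*d[1]])*1000
def meas(d,which):
    f=d["frame"].astype(int);r,g,b_=f[...,0],f[...,1],f[...,2]
    M={"red":(r>150)&(g<90)&(b_<90),"green":(g>r+25)&(g>b_+10),"blue":(b_>r+40)&(b_>g+20)}
    for n,m in M.items():
        h=.032 if n=="red" else .023
        vv,uu=np.nonzero(m);L=[]
        for u,v in zip(uu,vv):
            q=gl(atz(d,u,v,h))
            if -62<q[0]<-30 and 20<q[1]<110: L.append((*q,u,v))
        L=np.array(L)
        print(which,n,len(L),np.round(L.mean(0),1) if len(L) else "", np.round([L[:,1].min(),L[:,1].max()],1) if len(L) else "")
for n in sys.argv[1:]:
    z=np.load(n+".npz");meas({k:z[k] for k in z.files},n)
E
python3 meas.py s2 w2 s3 w3
```

```text
clock 5.8667 gauge mm [   0.6 -103.1  121.1] F gauge [ 0.6  -0.06 -0.55] w 0.0006575595108950373
[[ 0.003 -1.     0.003]
 [-1.    -0.003 -0.002]
 [ 0.002 -0.003 -1.   ]]
s2 red 16 [-41.1  43.4 324.2 278.2] [38.9 47.3]
s2 green 35 [-46.   72.6 318.2 292.7] [68.1 81.7]
s2 blue 43 [-47.4  54.  324.5 286.9] [48.9 64.1]
w2 red 28 [-47.8  47.6 143.9 255.6] [46.4 48.8]
w2 green 0  
w2 blue 10 [-52.   55.8 140.4 255.9] [55.2 56.5]
s3 red 13 [-41.   49.4 322.5 280. ] [45.6 51.5]
s3 green 36 [-45.8  72.4 318.1 292.6] [68.1 81.7]
s3 blue 40 [-48.   54.3 324.7 287.1] [49.  64.1]
w3 red 23 [-47.9  53.6 141.4 255.2] [52.7 54.5]
w3 green 0  
w3 blue 86 [-49.2  53.3 147.2 252.5] [50.3 56.7]
```

View pics/s3.png

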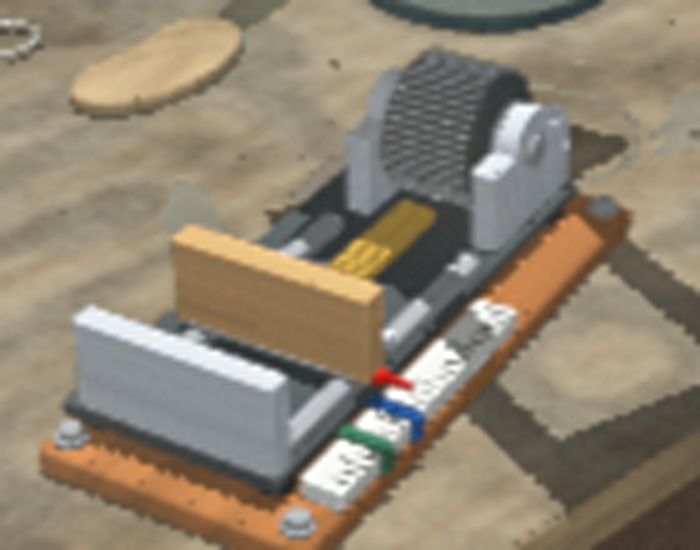

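Emit:
play_rows(
  deltas=[1,0,0,2.5,0,0,0,1,0,0,1.6,0,0,0,1,-0.2,0,0,0,0,0,1,-0.4,0,0,0,0,0,1,-0.4,0,0,0,0,0,1,-0.4,0,0,0,0,0,1,-0.4,0,0,0,0,0,1,-0.4,0,0,0,0,0],
)

```text
clock: 6.63
tcp_pos: [0.4748, -0.0202, 0.0804]
tool_rot: [-2.541, 1.847, -0.007]
wrist_force: [0.3, -2.0, 3.8]
width: 0.0009
```

Emit:
play_rows(
  deltas=[1,-0.4,0,0,0,0,0,1,-0.4,0,0,0,0,0,1,-0.4,0,0,0,0,0,1,-0.4,0,0,0,0,0,1,-0.4,0,0,0,0,0,1,-0.4,0,0,0,0,0,1,-0.4,0,0,0,0,0,1,-0.4,0,0,0,0,0],
)

```text
clock: 7.3
tcp_pos: [0.4625, 0.0112, 0.0774]
tool_rot: [2.54, -1.847, -0.004]
wrist_force: [-0.5, 0.2, -0.1]
width: 0.0003
```

Emit:
play_rows(
  deltas=[1,0,0,-2,0,0,0,1,0,0,-2.1,0,0,0,1,3,0,0,0,0,0,1,2.4,0,0,0,0,0],
)

```text
clock: 7.63
tcp_pos: [0.4812, -0.0409, 0.1208]
tool_rot: [-2.542, 1.844, -0.004]
wrist_force: [-0.1, 1.0, 0.0]
width: 0.0005
```

```bash
python3 st.py;python3 look.py 4;python3 meas.py s4 w4
```

```text
clock 7.6333 gauge mm [   0.4 -103.3  120.8] F gauge [0.23 1.   0.03] w 0.0005397176313347346
[[ 0.002 -1.     0.002]
 [-1.    -0.002 -0.001]
 [ 0.001 -0.002 -1.   ]]
s4 red 16 [-40.9  55.5 320.6 281.9] [51.4 59.5]
s4 green 35 [-46.   72.6 318.2 292.7] [68.1 81.7]
s4 blue 42 [-47.7  54.2 324.6 287. ] [49.  64.1]
w4 red 25 [-48.   59.5 134.2 255.1] [58.4 60.8]
w4 green 12 [-52.9  72.  126.4 256.2] [70.4 74.2]
w4 blue 117 [-47.   53.8 146.1 250. ] [50.2 57. ]
```

View pics/s4.png

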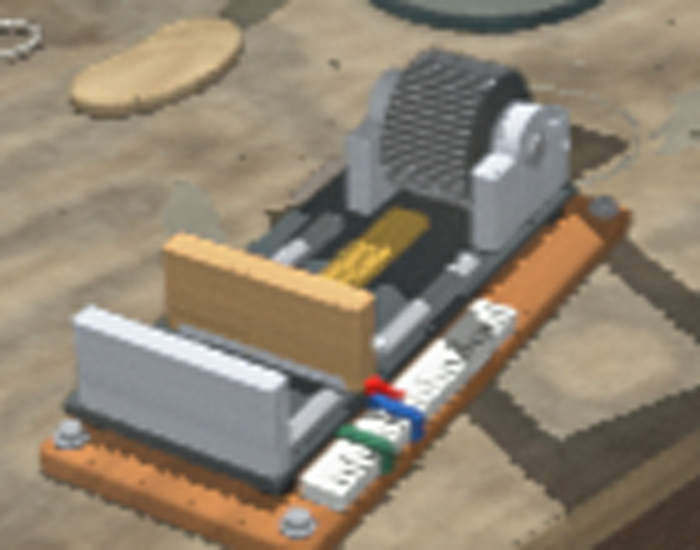

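View pics/w4.png

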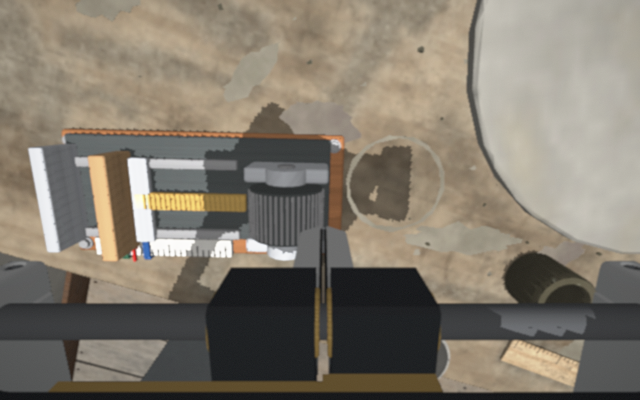

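Emit:
play_rows(
  deltas=[1,0,0,2.5,0,0,0,1,0,0,1.6,0,0,0,1,-0.2,0,0,0,0,0,1,-0.4,0,0,0,0,0,1,-0.4,0,0,0,0,0,1,-0.4,0,0,0,0,0,1,-0.4,0,0,0,0,0,1,-0.4,0,0,0,0,0],
)

```text
clock: 8.4
tcp_pos: [0.4747, -0.0203, 0.0803]
tool_rot: [-2.541, 1.847, -0.007]
wrist_force: [-0.1, -2.6, 3.0]
width: 0.0
```

Emit:
play_rows(
  deltas=[1,-0.4,0,0,0,0,0,1,-0.4,0,0,0,0,0,1,-0.4,0,0,0,0,0,1,-0.4,0,0,0,0,0,1,-0.4,0,0,0,0,0,1,-0.4,0,0,0,0,0,1,-0.4,0,0,0,0,0,1,-0.4,0,0,0,0,0],
)

```text
clock: 9.07
tcp_pos: [0.4625, 0.0111, 0.0774]
tool_rot: [2.54, -1.847, -0.004]
wrist_force: [-0.9, -0.7, 0.7]
width: 0.0003
```

Emit:
play_rows(
  deltas=[1,0,0,-2,0,0,0,1,0,0,-2.1,0,0,0,1,-3,3,-0.7,0,0,0,1,-3,3,-0.8,0,0,0,1,-3,3,-0.8,0,0,0,1,-3,2.5,-0.7,0,0,0,1,0,0,0,0,0,0,1,0,0,0,0,0,0],
)

```text
clock: 9.73
tcp_pos: [0.3204, 0.0881, 0.149]
tool_rot: [-2.542, 1.844, -0.003]
wrist_force: [-0.3, 0.4, 0.1]
width: 0.0006
```

```bash
python3 st.py;python3 look.py 5;python3 meas.py s5 w5
```

```text
clock 9.7333 gauge mm [-112.9   68.9  149. ] F gauge [-0.21  0.44  0.1 ] w 0.0006029334767497502
[[ 0.003 -1.     0.002]
 [-1.    -0.003 -0.001]
 [ 0.001 -0.002 -1.   ]]
s5 red 13 [-40.2  60.7 318.7 283.4] [57.9 63.5]
s5 green 37 [-45.9  72.3 318.2 292.6] [68.  81.7]
s5 blue 26 [-52.1  55.1 326.6 288.1] [49.  64.1]
w5 red 14 [-39.1  64.3 329.5 109.3] [63.  65.6]
w5 green 122 [-45.2  73.1 319.3 116.5] [70.7 75.1]
w5 blue 136 [-46.   53.6 341.4 117.6] [51.1 56.4]
```

View pics/w5.png

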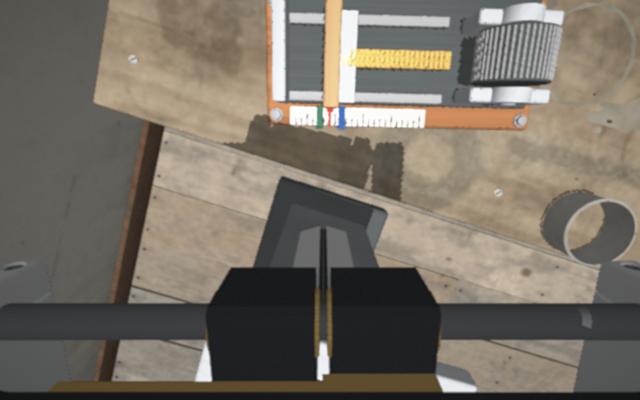

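```bash
python3 - <<'E'
from h import *
z=np.load("w5.npz");d={k:z[k] for k in z.files};zoom(d,"w5z",260,75,130,60,6)
E
```

```text
(no output)
```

View pics/w5z.png

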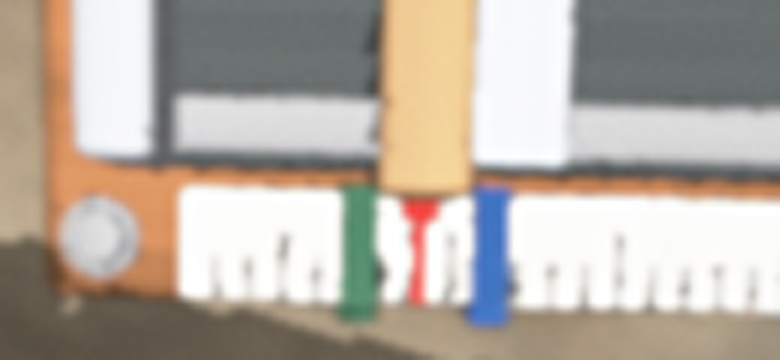

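Overhead wrist view: the pointer lies between blue and green, at px (329,110) against green at (319,116), about 8.6 mm short. I'll do one full stroke (~6 mm) and then a partial one.

Emit:
play_rows(
  deltas=[1,3.5,-2.3,0,0,0,0,1,3.5,-2.3,0,0,0,0,1,3.5,-2.3,0,0,0,0,1,3.5,-2.3,0,0,0,0,1,3.4,-2.3,0,0,0,0,1,0,0,3,0,0,0,1,0,0,0,0,0,0],
)

```text
clock: 10.42
tcp_pos: [0.482, -0.0444, 0.112]
tool_rot: [2.532, -1.851, -0.017]
wrist_force: [-1.5, 0.0, -0.9]
width: 0.0003
```

```bash
python3 st.py
```

```text
clock 10.4167 gauge mm [ 1.000e-01 -1.069e+02  1.120e+02] F gauge [-1.46  0.5  -0.89] w 0.0003243666508888082
[[-0.005 -1.    -0.011]
 [-1.     0.005  0.006]
 [-0.006  0.011 -1.   ]]
```

Emit:
play_rows(
  deltas=[1,0,0,0,0,0,0,1,0,0,0,0,0,0],
)

```text
clock: 10.58
tcp_pos: [0.4832, -0.0425, 0.1183]
tool_rot: [2.539, -1.848, -0.003]
wrist_force: [-0.7, -0.2, 0.2]
width: 0.0004
```

Emit:
play_rows(
  deltas=[1,0,0,2.4,0,0,0,1,0,0,1.5,0,0,0,1,-0.2,0,0,0,0,0,1,-0.4,0,0,0,0,0,1,-0.4,0,0,0,0,0,1,-0.4,0,0,0,0,0,1,-0.4,0,0,0,0,0,1,-0.4,0,0,0,0,0],
)

```text
clock: 11.25
tcp_pos: [0.4773, -0.021, 0.0809]
tool_rot: [-2.54, 1.847, -0.004]
wrist_force: [0.7, -2.1, 2.7]
width: 0.0002
```

Emit:
play_rows(
  deltas=[1,-0.4,0,0,0,0,0,1,-0.4,0,0,0,0,0,1,-0.4,0,0,0,0,0,1,-0.4,0,0,0,0,0,1,-0.4,0,0,0,0,0,1,-0.4,0,0,0,0,0,1,-0.4,0,0,0,0,0,1,-0.4,0,0,0,0,0],
)

```text
clock: 11.92
tcp_pos: [0.4659, 0.0098, 0.0788]
tool_rot: [2.54, -1.847, -0.003]
wrist_force: [0.2, 0.3, -0.4]
width: 0.0008
```

Emit:
play_rows(
  deltas=[1,0,0,-2,0,0,0,1,0,0,-2,0,0,0,1,-3,3,-0.7,0,0,0,1,-3,3,-0.8,0,0,0,1,-3,3,-0.8,0,0,0,1,-3,2.5,-0.7,0,0,0,1,0,0,0,0,0,0,1,0,0,0,0,0,0],
)

```text
clock: 12.58
tcp_pos: [0.3236, 0.0867, 0.1493]
tool_rot: [-2.542, 1.843, -0.003]
wrist_force: [0.6, 1.0, 0.2]
width: 0.0003
```

```bash
python3 st.py;python3 look.py 6;python3 meas.py s6 w6; python3 - <<'E'
from h import *
z=np.load("w6.npz");d={k:z[k] for k in z.files};zoom(d,"w6z",260,75,130,60,6)
E
```

```text
clock 12.5833 gauge mm [-110.2   66.6  149.3] F gauge [0.89 0.81 0.24] w 0.00027008715696297313
[[ 0.003 -1.     0.002]
 [-1.    -0.003 -0.001]
 [ 0.001 -0.002 -1.   ]]
s6 red 14 [-40.8  64.8 317.7 284.8] [61.1 67.5]
s6 green 33 [-46.4  72.8 318.3 292.8] [68.8 81.7]
s6 blue 33 [-49.6  54.  325.6 287.3] [48.9 64.1]
w6 red 17 [-41.   68.7 321.6 114.8] [66.7 70.1]
w6 green 97 [-47.3  73.1 316.7 122.2] [71.  75.5]
w6 blue 135 [-46.   53.8 338.4 120.7] [51.4 56.7]
```

View pics/w6z.png

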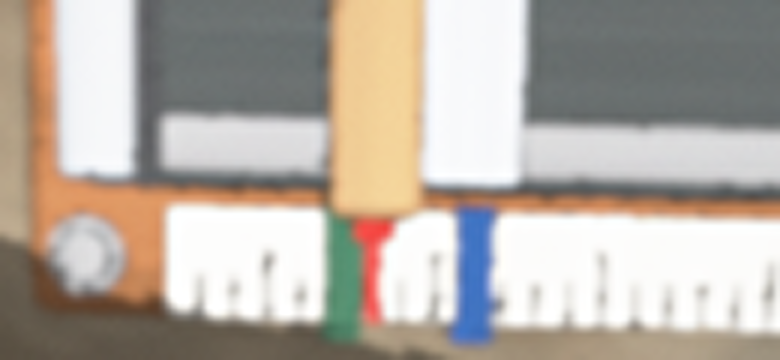

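Emit:
play_rows(
  deltas=[1,3.4,-2.25,0,0,0,0,1,3.4,-2.25,0,0,0,0,1,3.4,-2.25,0,0,0,0,1,3.4,-2.25,0,0,0,0,1,3.4,-2.25,0,0,0,0,1,0,0,3,0,0,0,1,0,0,0,0,0,0,1,0,0,0,0,0,0],
)

```text
clock: 13.35
tcp_pos: [0.4823, -0.042, 0.1157]
tool_rot: [2.536, -1.849, -0.011]
wrist_force: [-0.8, 0.7, -0.2]
width: 0.0005
```

```bash
python3 st.py
```

```text
clock 13.35 gauge mm [   1.1 -104.7  115.7] F gauge [-0.58  0.9  -0.17] w 0.00045613055149758215
[[-0.002 -1.    -0.007]
 [-1.     0.002  0.004]
 [-0.004  0.007 -1.   ]]
```

Emit:
play_rows(
  deltas=[1,0,0,0,0,0,0,1,0,0,2.4,0,0,0,1,0,0,1.6,0,0,0,1,-0.2,0,0,0,0,0,1,-0.4,0,0,0,0,0,1,-0.4,0,0,0,0,0,1,-0.4,0,0,0,0,0,1,-0.4,0,0,0,0,0],
)

```text
clock: 14.02
tcp_pos: [0.4789, -0.0235, 0.0806]
tool_rot: [-2.54, 1.847, -0.004]
wrist_force: [-0.1, 0.2, 0.3]
width: 0.0005
```

Emit:
play_rows(
  deltas=[1,-0.4,0,0,0,0,0,1,-0.4,0,0,0,0,0,1,-0.4,0,0,0,0,0,1,-0.4,0,0,0,0,0,1,-0.4,0,0,0,0,0,1,-0.4,0,0,0,0,0,1,-0.4,0,0,0,0,0,1,-0.4,0,0,0,0,0],
)

```text
clock: 14.68
tcp_pos: [0.4669, 0.0072, 0.0778]
tool_rot: [2.54, -1.847, -0.005]
wrist_force: [0.1, -0.3, -0.7]
width: 0.0004
```

Emit:
play_rows(
  deltas=[1,0,0,-2,0,0,0,1,0,0,-2,0,0,0,1,-3,3,-0.7,0,0,0,1,-3,3,-0.8,0,0,0,1,-3,3,-0.8,0,0,0,1,-3,2.5,-0.7,0,0,0,1,0,0,0,0,0,0,1,0,0,0,0,0,0],
)

```text
clock: 15.35
tcp_pos: [0.3246, 0.084, 0.1481]
tool_rot: [-2.543, 1.844, -0.001]
wrist_force: [0.7, -0.4, -0.9]
width: 0.0005
```

```bash
python3 st.py;python3 look.py 7;python3 meas.py s7 w7; python3 - <<'E'
from h import *
z=np.load("w7.npz");d={k:z[k] for k in z.files};zoom(d,"w7z",260,75,130,60,6)
E
```

```text
clock 15.35 gauge mm [-110.1   63.7  148.1] F gauge [ 0.56 -0.64 -0.93] w 0.0004608764158063801
[[ 0.003 -1.     0.001]
 [-1.    -0.003 -0.   ]
 [ 0.    -0.001 -1.   ]]
s7 red 14 [-41.   69.8 316.3 286.4] [67.5 72.2]
s7 green 30 [-46.4  73.1 318.3 292.9] [68.8 81.7]
s7 blue 42 [-47.5  54.  324.5 286.9] [48.9 64.1]
w7 red 27 [-42.   73.1 313.1 116. ] [71.5 74.9]
w7 green 23 [-50.6  71.7 315.  125.9] [70.8 75.3]
w7 blue 135 [-46.   53.7 335.4 120.7] [51.3 56.6]
```

View pics/w7z.png

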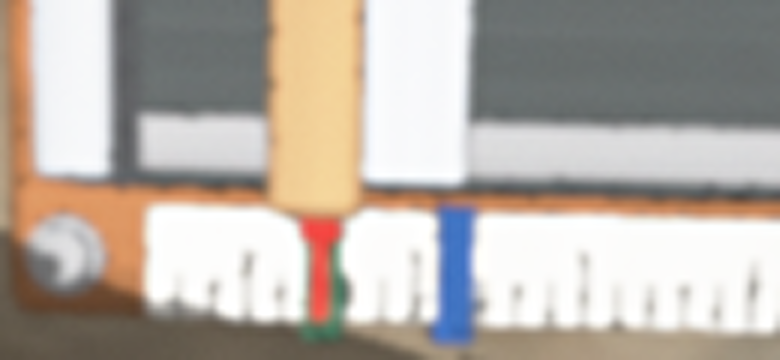

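View pics/s7.png

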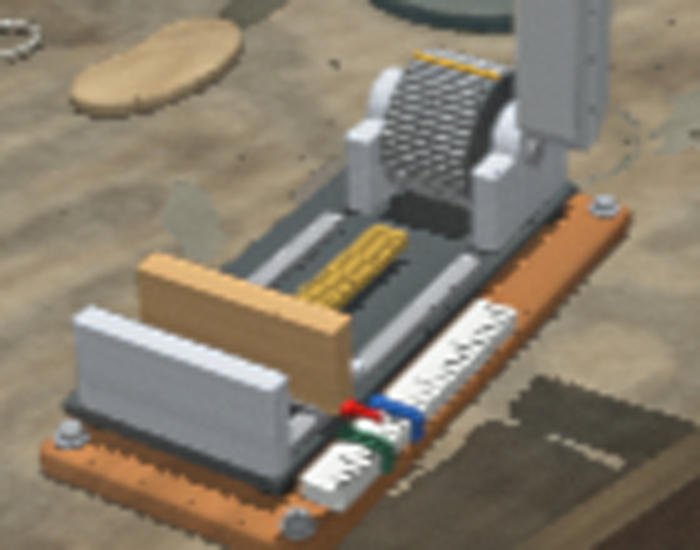

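The wrist view shows the pointer over the green mark at px (313,116). The scene view differs because of parallax. I'll confirm from lower down, with the mark at the image's principal column.

Emit:
play_rows(
  deltas=[1,-0.95,0,1.5,0,0,0,1,0,0,2,0,0,0,1,0,0,0,0,0,0,1,0,0,0,0,0,0],
)

```text
clock: 15.78
tcp_pos: [0.3223, 0.0916, 0.1117]
tool_rot: [2.537, -1.848, -0.005]
wrist_force: [-0.2, -0.1, 0.3]
width: 0.0002
```

```bash
python3 st.py;python3 look.py 8;python3 meas.py s8 w8; python3 - <<'E'
from h import *
z=np.load("w8.npz");d={k:z[k] for k in z.files};zoom(d,"w8z",283,75,80,60,9)
b=get_image("side");zoom(b,"sd8",280,155,110,75,7)
E
```

```text
clock 15.7833 gauge mm [-110.    71.6  111.7] F gauge [-0.27 -0.01  0.32] w 0.0002062531362764858
[[-0.001 -1.    -0.005]
 [-1.     0.001  0.001]
 [-0.001  0.005 -1.   ]]
s8 red 15 [-40.8  70.1 316.1 286.5] [67.5 73. ]
s8 green 32 [-46.6  72.9 318.4 292.9] [68.1 81.7]
s8 blue 42 [-47.5  54.  324.5 286.9] [48.9 64.1]
w8 red 43 [-43.1  73.2 321.8 117.2] [71.6 74.6]
w8 green 32 [-51.4  72.2 323.3 127.9] [70.8 75.5]
w8 blue 182 [-45.9  53.8 346.9 120.7] [51.2 56.7]
```

View pics/w8z.png

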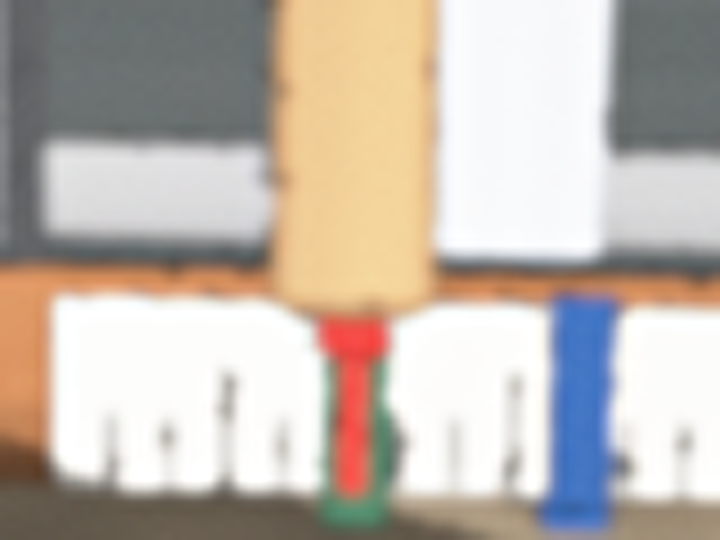

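View pics/w8.png

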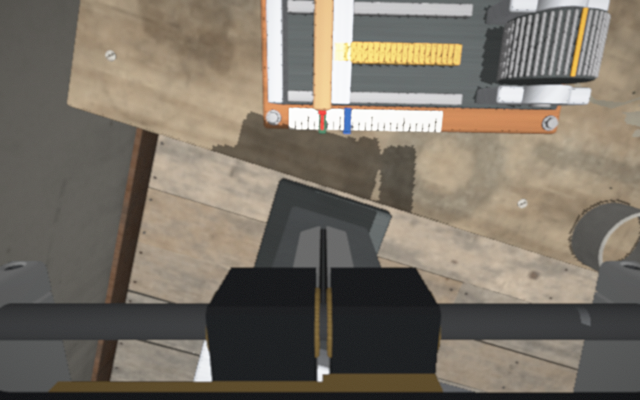

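Looking straight down, the pointer's blade (px ≈322,118) has green visible on both sides, within about 0.5 mm of the mark's centre. The arm is clear, so I'm handing in.

```bash
python3 -c "
from cell import *
print(sense()['wrist_force'],job_done())"
```

```text
the job is handed in; nothing more can be done
[0.4833058  0.31369103 0.09401384] None
```

The red pointer now stands over the green mark, about 0.4 mm from its centre, and the job was handed in at about 16 s. I rolled the wheel towards the fences in six light strokes with the closed fingertips. The force readings I took during the strokes stayed around 4 N. Each stroke moved the fence about 4.4 to 6 mm, and I never touched the fence directly.

- **Last check:** I took a wrist picture from straight above, with the mark at the image centre column. It shows green on both sides of the pointer, and the blue mark about 19 mm away. The arm was clear of everything, and the wrist force was at noise level.
- **Disagreement:** The oblique scene camera put the pointer at 70 mm and the green mark at 73 mm. It had read the pointer about 4 mm lower than the wrist camera all along. I put that down to parallax on the raised pointer and coarse pixels, and trusted the overhead view.
- **Loose items:** I saw no sign of contact with them, but I made no separate check of their positions.

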